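Thread the clay beads on a skewer and hang them on the drying rack

TASK

Take the steel skewer off its wooden rest by the handle and run it through the three clay beads lying in the trough, pushing on gently until the row is pressed up solid between the skewer's brass collar and the trough's stop; the dry clay chips if it is forced. Then lift the beads off together on the skewer, so that none slides off, and lay it down gently on the empty wire rack, the bare neck behind the collar in one fork and the free end of the rod in the other with all three beads between the forks. Let go and leave everything else on the table alone.

Things in the scene. Friction and masses are not known exactly. Their poses are not given: they have to be found in the camera images.
- skewer_grip (a point): Centre of the skewer's orange wooden handle: 90 mm long, 14 wide, 16 high; loose, 52 g. x runs along the skewer to its point, z up. A 6 mm steel rod on the handle's axis: from this point the handle ends at +45 mm, bare neck to +61, brass collar (18 mm disc) to +65, bare rod to +191, tapered point to +201. Starts level, axis 42 mm above the table, on the wooden rest; points to about +y.
- skewer_span (a point): Point on the rod's axis half-way between the skewer's two places of support (the middle of its neck and a spot on the rod 110 mm beyond it): 110 mm from skewer_grip towards the point. Same axes as skewer_grip.
- bead_green: Loose dry-clay bead, green band: a cylinder 34 mm across, 22 mm long, with a straight 8.5 mm bore along its x axis; about 32 g; origin at its centre. Lies in the trough, bore along the groove and 50 mm above the table. The three beads lie in any order, gaps of a few mm between them; they slide along the groove when pushed. Clay chips above 15 N.
- bead_pink: The same bead with a pink band.
- bead_yellow: The same bead with a yellow band.
- trough: Fixed wooden threading trough, an open 90 degree V groove along its x axis; origin on the table under the groove's axis, z up. The groove runs from x = -55 mm (open end, the skewer enters here towards +x) to +85 mm; walls 44 mm high; the axis of the beads in it is at y = 0, 50 mm up. A stop is clamped across its +x part (see trough_axis).
- trough_axis (a point): Point on the axis of the bead row, 50 mm above the trough's origin, same axes. The aluminium stop: two cheeks 57 mm high with a 14 mm gap, open at the top, for the rod; beads bear on the cheeks, and it does not give. It slides for setting and is not measured: its bead face is anywhere from x = +35 to +57 mm, so feel for it. Three closed-up beads are 66 mm long.
- rack_seat (a point): Half-way between the two Y forks of the empty wire rack (fixed), at the axis height of a seated 6 mm rod, 75 mm above the table, z up. The forks (6 mm wire) stand 55 mm either side along x; a seated skewer lies along x with its skewer_span point here, either way round. Prongs spread at 45 degrees to 31 mm, tips 10 mm above the seated axis. The rack with a full skewer is not used.
- rest: Fixed low wooden rest that carries the skewer at the start: base 135 x 60 x 10 mm, two V-notched uprights 55 mm either side of its origin along x, up to 50 mm high. Origin on the table under its centre. The rest and the rack may stand on either side of the robot.
- brush: Loose paint brush lying on the table, 180 mm long, 13 mm high. Leave alone.
- tweezers: Loose steel tweezers lying on the table, 170 mm long, 8 mm high. Leave alone.
- paint: Loose paint bottle, 40 mm across, 92 mm tall. Leave alone.
- jar: Loose glass terrarium jar, 136 mm across, 120 mm tall. Leave alone.
- bead_blue: Loose spare bead with a blue band lying on the table, 34 mm across, not part of the job. Leave alone.
Not all that is in view belongs to the job. Leave any black look-alike of the bead_pink alone.

How it is judged:
By the outcome, as a careful person would: the job done as asked, in the order asked, and still so for the second after the job is handed in, with the robot touching nothing.
It also fails if it takes over 59 s, if anything falls off the work surface, if the arm or the gripper's body presses on something with over 40 N, if the wrist force passes 120 N, or if a joint passes its speed limit or range.

ROBOT

A 7-joint arm with a two-finger parallel gripper is mounted at the origin on the work surface. World frame = base frame: x ahead of the robot, y to its left, z up, the work surface at z = 0. Lengths are in m, angles in rad, forces in N, time in s.
With the tool pointing down it reaches from about 0.425 to 0.875 m from the base axis. Payload 9.9 kg.
Tool frame: the origin (TCP) lies on the centre line of the jaws, within the pads' length; the fingertips stand 17 mm ahead of it and the grasp point (between the pads) lies 2 mm behind it (bot.nose_length is the distance from the TCP to the fingertips, in m); z points along the fingers, y is the direction in which the jaws open and shut (so a half turn about z gives the same grasp; the last joint's range is limited). The gripper opens to 85 mm and grips with 20 to 120 N. Pads are 22 mm wide; open, the fingers measure 114 mm over their backs; the gripper's body (76 mm by 85 mm) begins 54 mm behind the grasp point. The pads swing forward as they close: fully open they stand 13 mm farther back than shut.
Start: joints at [1.112, 0.576, 0.025, 1.437, -0.015, 1.129, -0.057], TCP at [0.247, -0.628, 0.248] pointing down, gripper open.
Joint ranges: [-2.76, 2.76], [-0.34, 2.15], [-1.52, 1.57], [0.19, 2.46], [-1.09, 4.23], [0.17, 1.99], [-2.82, 2.82]. Speed limits (rad/s): [2.22, 2.22, 3.01, 3.01, 3.14, 3.14, 3.14].

INTERFACE

Orientations are given as a unit quaternion [w, x, y, z].
In Python, from cell import telemetry, optics, bot gives the robot as it stands.
- The arm moves only by the tool carry_out, never from a script. Its argument "motion" is a list that holds one entry, the list of rows, each a list of 4 numbers: the shift along the world's x, y, z in cm, then the turn about the world's z in rad. A call has exactly 8 rows; each row is the pose to reach, as a shift and turn from the pose commanded when the call began; what a row does not reach only later rows make up. A row lasts 1/12 s, in which the tool goes at most 41.7 mm and 7.16 degrees, less where a joint would pass 70% of its speed; a pose out of reach is approached as far as the arm can. A call with a gripper value outside its range is refused whole. "fingers" is the finger opening in cm, from 0 to 8.54, set as the call begins (left out, the last holds). The fingers move at their own pace and stop on an object; "squeeze" is the grip in N (left out, the last holds). Time passes only in rows, so rows that repeat a pose let the fingers close, or fill a call up. It gives the time, the measured TCP pose, the force and the opening at its end, in the units of the state.
- telemetry.get_state(): the state, without advancing time (a new reading comes with each control period).
- optics.grab_frame(name): name is "side" or "top"; returns the picture (400x640x3 uint8, blue, green, red); there is no depth.
- optics.get_calibration(name): a dict with "fx", "fy", "cx", "cy" (pixels), "rvec" (rotation vector, rad) and "tvec" (3), from world to camera coordinates, as OpenCV has them. Camera axes: x right, y down, z forward; pixel columns grow to the right and rows downward; lengths in m; the calibration is good to about 2 mm. A picture is of the moment at which its call begins. get_calibration takes no time and is no camera call.
- bot.hand_in(): hands the job in, once; it reports no verdict.
The state is a dict: "clock": time; "q": joint angles; "qd": joint speeds; "joint_efforts": joint torques, N m; "tcp_pos": TCP position; "eef_rot": TCP orientation; "contact_force": force on the tool from outside, world axes, zero at the start; "moment": the same for the moment, N m; "width": finger opening in m.
Only numpy, scipy, OpenCV 4.12 (cv2) and the standard library are available. Lean on these libraries where they do the work, as an engineer would, in place of code of your own. Each camera call takes 0.05 s, during which the arm holds its last target.

## Working session

There is one attempt and no reset: what is moved stays moved. The work goes in short steps, Python scripts to look and compute and a tool call to move; the robot and the scene stay as the last step left them, time stands still between calls to the robot, and variables do not carry over. Pictures are saved under pics/ and viewed, and the job is handed in when it is done.

Besides the shell and the picture viewer there is one more tool, called by a JSON object that holds its "op" and its "data", one argument or row to a line. carry_out: Moves the arm, as the interface text tells. Its arguments: {"type":"object","properties":{"motion":{"type":"array"},"fingers":{"type":"number"},"squeeze":{"type":"number"}},"required":["motion"]}

```bash
ls; mkdir -p pics; python3 - <<'E'
from cell import telemetry, optics, bot
import cv2
for n in("side","top"):
    cv2.imwrite(f"pics/{n}0.png",optics.grab_frame(n)); print(n,optics.get_calibration(n))
print(telemetry.get_state(),bot.nose_length)
E
```

```text
pics
side {'fx': 414.83047827610335, 'fy': 414.83047827610335, 'cx': 319.89312580858814, 'cy': 199.74543392599895, 'rvec': array([ 2.4049466 , -0.37412855,  0.16027783]), 'tvec': array([-0.55902576,  0.18752873,  0.83310777])}
top {'fx': 491.3296597139381, 'fy': 491.3296597139381, 'cx': 324.7205326390552, 'cy': 197.24994987612487, 'rvec': array([ 2.15874657, -2.14203952,  0.12369451]), 'tvec': array([0.04795013, 0.59891908, 1.31165291])}
{'clock': 0.1, 'q': array([ 1.11219669,  0.57647133,  0.02484674,  1.43783708, -0.01500248,
        1.12899357, -0.05649391]), 'qd': array([ 0.00148457, -0.00226434,  0.00095231, -0.00211525, -0.00017295,
        0.00062755, -0.00039707]), 'joint_efforts': array([ 2.78499778e-03, -7.67310119e+01,  2.25625947e+00, -2.86606050e+01,
        1.56256993e-02,  8.69256270e-03,  1.40739422e-05]), 'tcp_pos': array([ 0.24697539, -0.62777971,  0.24750858]), 'eef_rot': array([-7.40985547e-04,  9.82488170e-01,  1.86323414e-01, -1.79319131e-04]), 'contact_force': array([ 0.47470128,  0.22107007, -0.89014093]), 'moment': array([ 0.00538963, -0.02604327, -0.08371782]), 'width': 0.08549040650984928} 0.017
```

View pics/side0.png

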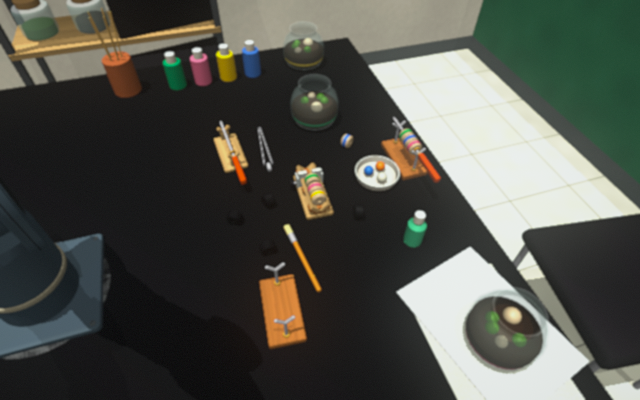

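View pics/top0.png

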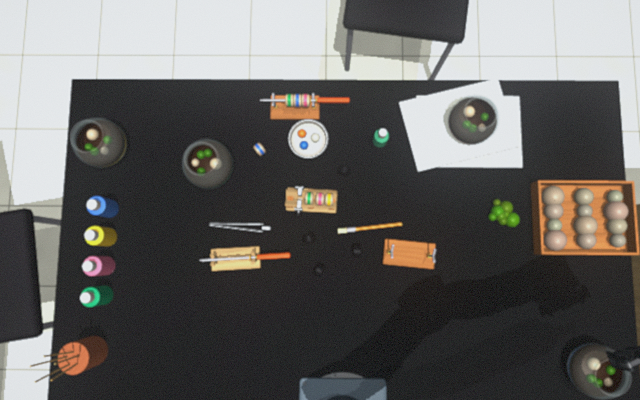

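The side view shows the trough at about (313,192), the rest with the skewer at (230,150), and the empty rack at (282,310). In the top view they are at (312,200), (245,258) and (410,254). Next I'll zoom in to measure.

```bash
cat > h.py <<'E'
import numpy as np, cv2
from cell import telemetry, optics, bot
def cal(n):
    c=optics.get_calibration(n); R=cv2.Rodrigues(c['rvec'])[0]; return c,R,np.array(c['tvec']).ravel()
def px2w(n,u,v,z):
    c,R,t=cal(n); d=R.T@np.array([(u-c['cx'])/c['fx'],(v-c['cy'])/c['fy'],1.]); o=-R.T@t
    return o+d*(z-o[2])/d[2]
def w2px(n,P):
    c,R,t=cal(n); K=np.array([[c['fx'],0,c['cx']],[0,c['fy'],c['cy']],[0,0,1]])
    return cv2.projectPoints(np.asarray(P,float).reshape(-1,3),c['rvec'],np.array(c['tvec']),K,None)[0].reshape(-1,2)
def crop(n,img,u0,v0,w,h,s,name):
    o=cv2.resize(img[v0:v0+h,u0:u0+w],None,fx=s,fy=s,interpolation=cv2.INTER_CUBIC)
    for k in range(0,w,10): cv2.putText(o,str(u0+k),(k*s,8),0,.3,(255,255,255),1); cv2.line(o,(k*s,9),(k*s,13),(255,255,255),1)
    for k in range(0,h,10): cv2.putText(o,str(v0+k),(0,k*s+4),0,.3,(255,255,255),1)
    cv2.imwrite(f'pics/{name}.png',o)
E
python3 - <<'E'
from h import *
t=cv2.imread('pics/top0.png'); s=cv2.imread('pics/side0.png')
crop('top',t,190,235,110,45,7,'t_rest')
crop('top',t,275,180,75,40,10,'t_trough')
crop('top',t,375,230,70,45,10,'t_rack')
crop('side',s,205,115,60,75,8,'s_rest')
crop('side',s,285,155,60,70,8,'s_trough')
crop('side',s,250,255,70,100,6,'s_rack')
E
cd pics; python3 - <<'E'
import cv2,numpy as np
def stack(a,b,ax,o):
    A=[cv2.imread(x+'.png') for x in a]
    H=max(i.shape[0] for i in A);W=max(i.shape[1] for i in A)
    A=[cv2.copyMakeBorder(i,0,H-i.shape[0] if ax else 0,0,0 if ax else W-i.shape[1],0) for i in A]
    cv2.imwrite(o+'.png',np.concatenate(A,ax)); 
E
```

```text
(no output)
```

View pics/t_rest.png

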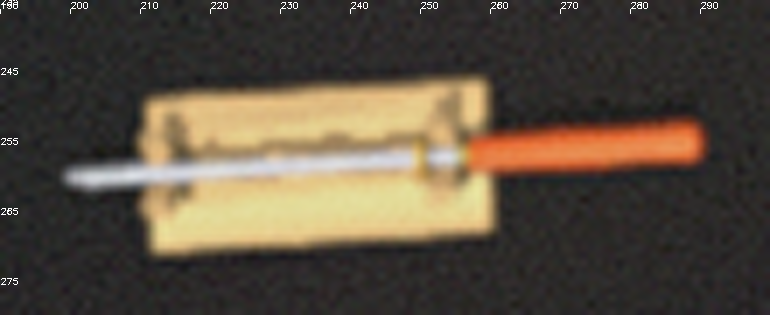

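View pics/t_trough.png

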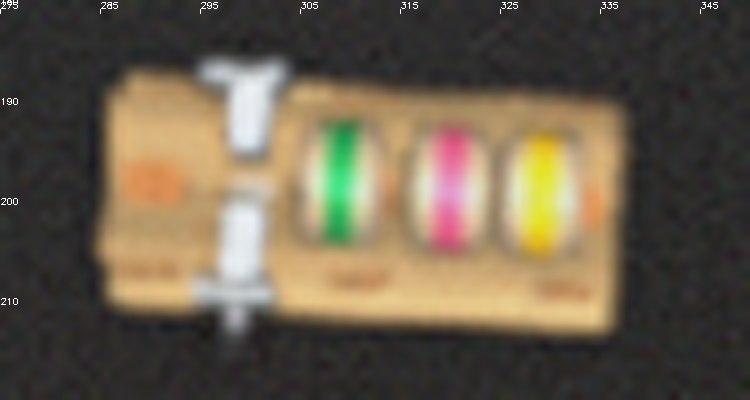

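View pics/t_rack.png

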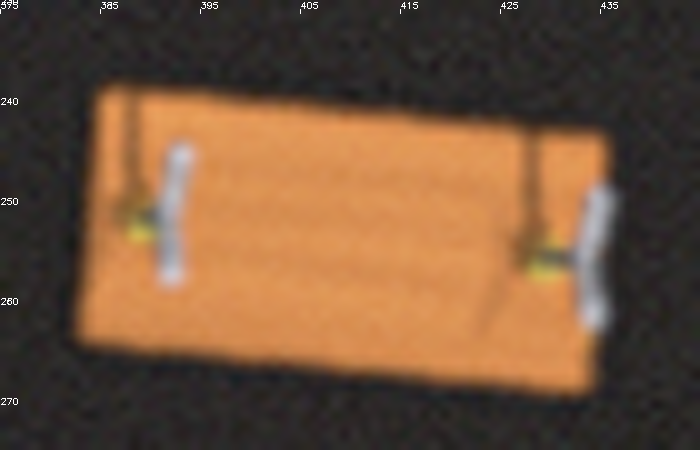

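View pics/s_rest.png

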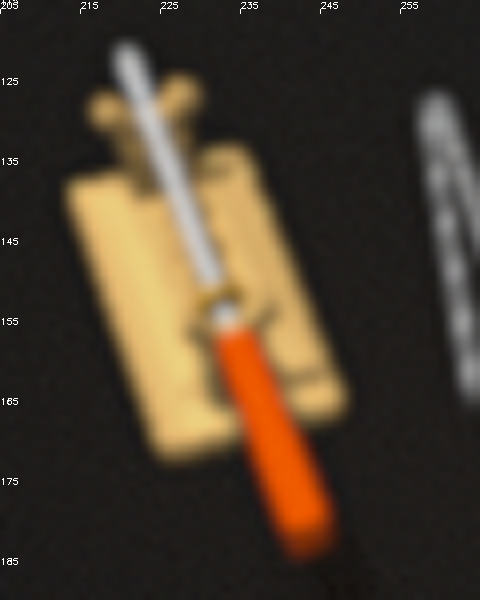

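View pics/s_trough.png

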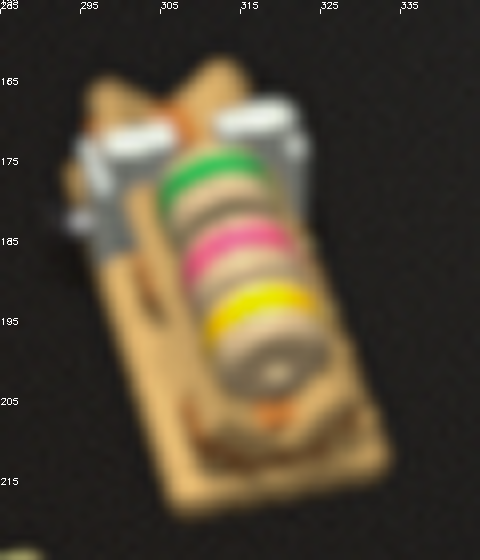

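View pics/s_rack.png

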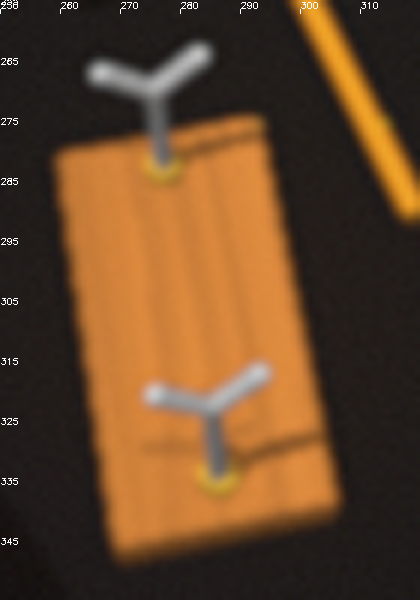

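```bash
python3 - <<'E'
from h import *
np.set_printoptions(precision=4,suppress=True)
for n in('top','side'):
    c,R,t=cal(n); print(n,'cam',-R.T@t)
def cr(u0,v0,s,x,y): return (u0+(x+.5)/s-.5, v0+(y+.5)/s-.5)
def T(n,c,pts):
    for nm,x,y,z in pts:
        u,v=cr(*c,x,y); print(n,nm,np.round((u,v),1),px2w(n,u,v,z)[:2])
T('top',(190,235,7),[('butt',705,143,.046),('hfront',470,152,.046),('collar',420,157,.042),('tip',62,178,.042)])
T('side',(205,115,8),[('hfront',234,335,.046),('butt',310,528,.046),('collar',221,296,.042),('tip',127,45,.042)])
T('top',(275,180,10),[('g',342,184,.064),('p',450,190,.064),('y',542,193,.064),('baseRT',612,333,0.01),('wallUR',622,103,.044),('gap',245,178,.057),('endcenterR',620,210,.044),('stopfaceL',268,130,.057),('stopfaceR',265,235,.057)])
T('side',(285,155,8),[('yfrontface_bore',276,371,.05),('g',213,172,.064),('p',243,240,.064),('y',262,297,.064)])
T('top',(375,230,10),[('Lup',182,153,.085),('Ldn',170,278,.085),('Rup',600,195,.085),('Rdn',595,320,.085),('Lmid',170,215,.071),('Rmid',583,258,.071)])
T('side',(250,255,6),[('A_l',100,73,.085),('A_r',200,54,.085),('A_c',153,92,.071),('B_l',155,394,.085),('B_r',260,373,.085),('B_c',211,406,.071)])
E
```

```text
top cam [0.428  0.036  1.3773]
side cam [ 0.3959 -0.5534  0.7608]
top butt [290.3 255. ] [0.4401 0.1439]
top hfront [256.7 256.3] [0.4359 0.2344]
top collar [249.6 257. ] [0.4338 0.2543]
top tip [198.4 260. ] [0.4246 0.3926]
side hfront [233.8 156.4] [0.4367 0.2322]
side butt [243.3 180.6] [0.4432 0.1433]
side collar [232.2 151.6] [0.4362 0.2556]
side tip [220.4 120.2] [0.4281 0.3901]
top g [308.8 198. ] [0.593  0.0953]
top p [319.6 198.6] [0.5916 0.0662]
top y [328.8 198.8] [0.591  0.0414]
top baseRT [335.8 212.8] [0.5584 0.0218]
top wallUR [336.8 189.8] [0.6185 0.0197]
top gap [299.  197.4] [0.5954 0.122 ]
top endcenterR [336.6 200.6] [0.5889 0.0201]
top stopfaceL [301.4 192.6] [0.6086 0.1159]
top stopfaceR [301. 203.] [0.5799 0.1163]
side yfrontface_bore [319.1 200.9] [0.5937 0.0263]
side g [311.2 176.1] [0.5958 0.0934]
side p [314.9 184.6] [0.596  0.0649]
side y [317.3 191.7] [0.5945 0.0423]
top Lup [392.8 244.8] [ 0.4683 -0.127 ]
top Ldn [391.6 257.4] [ 0.4359 -0.1235]
top Rup [434.6 249. ] [ 0.4583 -0.2358]
top Rdn [434.  261.6] [ 0.4259 -0.2339]
top Lmid [391.6 251. ] [ 0.4525 -0.1254]
top Rmid [432.8 255.4] [ 0.4421 -0.2339]
side A_l [266.2 266.8] [ 0.4383 -0.1286]
side A_r [282.9 263.6] [ 0.47   -0.1313]
side A_c [275.1 269.9] [ 0.4537 -0.1318]
side B_l [275.4 320.2] [ 0.4289 -0.2376]
side B_r [292.9 316.8] [ 0.4593 -0.2405]
side B_c [284.8 322.2] [ 0.4442 -0.2396]
```

{"op": "carry_out", "data": {
  "motion": [
    [[3,4,0,0.12],[6,8,0,0.24],[9,12,0,0.36],[12,15,0,0.48],[15,18,0,0.6],[18,21,0,0.72],[20,24,0,0.84],[22,27,0,0.95]]
  ],
  "fingers": 4.5,
  "squeeze": 70
}}

```text
clock: 0.77
tcp_pos: [0.4592, -0.3692, 0.2481]
eef_rot: [-0.0, 0.787, 0.617, 0.0]
contact_force: [0.6, -1.3, -0.3]
width: 0.0452
```

{"op": "carry_out", "data": {
  "motion": [
    [[1,4,0,0.1],[2,8,0,0.2],[2,12,0,0.3],[2,16,0,0.308],[2,20,-2,0.308],[2,24,-4,0.308],[2,28,-6,0.308],[1,32,-8,0.308]]
  ]
}}

```text
clock: 1.43
tcp_pos: [0.4711, -0.0605, 0.1734]
eef_rot: [0.0, 0.685, 0.729, 0.001]
contact_force: [1.5, 0.4, -0.3]
width: 0.0449
```

{"op": "carry_out", "data": {
  "motion": [
    [[-0.7,4,0,0],[-1.4,8,0,0],[-2,12,0,0],[-2.4,15,0,0],[-2.8,18,0,0],[-3.0,21,0,0],[-3.2,22.5,0,0],[-3.2,22.5,0,0]]
  ]
}}

```text
clock: 2.1
tcp_pos: [0.4378, 0.1668, 0.1742]
eef_rot: [-0.001, 0.683, 0.731, 0.001]
contact_force: [0.0, -0.5, 1.0]
width: 0.045
```

```bash
python3 - <<'E'
from h import *
s=telemetry.get_state(); print(s['tcp_pos'],s['eef_rot'],s['q'],s['contact_force'])
E
```

```text
[0.43782098 0.16681169 0.17416167] [-6.61766785e-04  6.82838810e-01  7.30568260e-01  8.59324639e-04] [-0.14783109  0.38716462 -0.42769998  2.05361248  0.23056312  0.74474018
 -0.65043593] [ 0.04741269 -0.47278047  1.03791563]
```

{"op": "carry_out", "data": {
  "motion": [
    [[0.1,1.1,0,-0.005],[0.1,2.2,-2,-0.005],[0.1,2.2,-5,-0.005],[0.1,2.2,-8,-0.005],[0.1,2.2,-9,-0.005],[0.1,2.2,-9,-0.005],[0.1,2.2,-9,-0.005],[0.1,2.2,-9,-0.005]]
  ]
}}

```text
clock: 2.77
tcp_pos: [0.44, 0.1844, 0.0848]
eef_rot: [0.0, 0.687, 0.727, 0.0]
contact_force: [0.2, -0.2, 0.6]
width: 0.0449
```

```bash
python3 - <<'E'
from h import *
s=telemetry.get_state(); print(s['tcp_pos'],s['eef_rot'],s['contact_force'])
t=optics.grab_frame('top');d=optics.grab_frame('side')
crop('top',t,190,225,110,60,7,'t1'); crop('side',d,195,90,90,105,6,'s1')
E
```

```text
[0.44000511 0.18443421 0.08478953] [2.08213527e-04 6.86879889e-01 7.26770839e-01 3.49305407e-04] [ 0.23780679 -0.24578924  0.62893251]
```

View pics/t1.png

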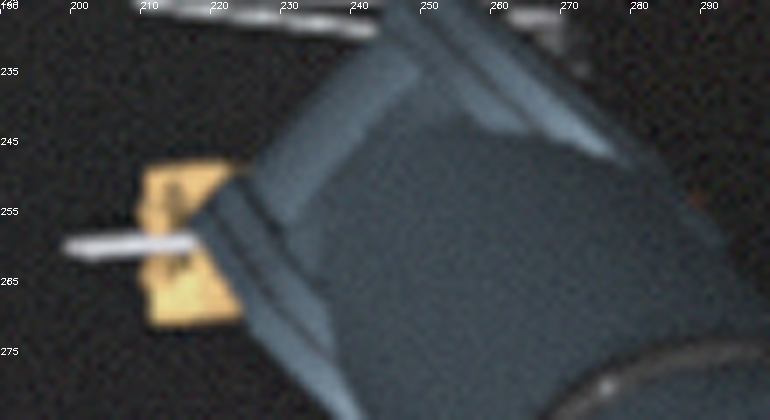

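View pics/s1.png

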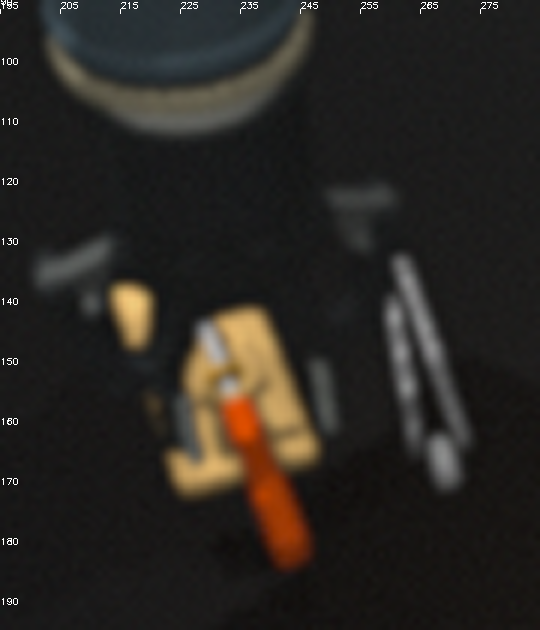

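```bash
python3 - <<'E'
from h import *
for z in (.068,.075,.085): 
  for dx in(-.022,0,.022): print(z,dx,w2px('side',[.44+dx,.1844+dx*.06,z]))
print(w2px('side',[.439,.189,.042]))
E
```

```text
0.068 -0.022 [[228.38900546 164.82278913]]
0.068 0 [[237.49522386 162.55059024]]
0.068 0.022 [[246.50060058 160.30355353]]
0.075 -0.022 [[227.93950852 162.69186079]]
0.075 0 [[237.09716945 160.41938203]]
0.075 0.022 [[246.15287719 158.17220301]]
0.085 -0.022 [[227.28887848 159.60742154]]
0.085 0 [[236.52104296 157.33476479]]
0.085 0.022 [[245.64963426 155.08760437]]
[[238.17538444 169.07871148]]
```

{"op": "carry_out", "data": {
  "motion": [
    [[0,0.4,-1,0.005],[-0.1,0.4,-2,0.005],[-0.1,0.4,-3,0.005],[-0.1,0.4,-4,0.005],[-0.1,0.4,-4.4,0.005],[-0.1,0.4,-4.4,0.005],[-0.1,0.4,-4.4,0.005],[-0.1,0.4,-4.4,0.005]]
  ]
}}

```text
clock: 3.53
tcp_pos: [0.4388, 0.1889, 0.0405]
eef_rot: [0.0, 0.685, 0.729, 0.0]
contact_force: [-0.6, -0.5, -0.0]
width: 0.045
```

```bash
python3 - <<'E'
from h import *
s=telemetry.get_state(); print(s['tcp_pos'],s['eef_rot'],s['contact_force'])
E
```

```text
[0.43875674 0.18887042 0.04048037] [1.10071840e-04 6.84811504e-01 7.28720160e-01 3.48187953e-04] [-0.55487653 -0.47946099 -0.03888583]
```

Positioned over the handle; I'll close partway first, then fully.

{"op": "carry_out", "data": {
  "motion": [
    [[0,0,0,0],[0,0,0,0],[0,0,0,0],[0,0,0,0],[0,0,0,0],[0,0,0,0],[0,0,0,0],[0,0,0,0]]
  ],
  "fingers": 1.0,
  "squeeze": 40
}}

```text
clock: 4.2
tcp_pos: [0.4389, 0.1887, 0.0402]
eef_rot: [0.0, 0.685, 0.729, 0.0]
contact_force: [2.0, -0.4, 3.3]
width: 0.0132
```

```bash
python3 - <<'E'
from h import *
s=telemetry.get_state(); print(s['tcp_pos'],s['eef_rot'],s['contact_force'],s['width'])
t=optics.grab_frame('top');d=optics.grab_frame('side')
crop('top',t,190,225,110,60,7,'t2'); crop('side',d,195,90,90,105,6,'s2')
E
```

```text
[0.43890194 0.18874715 0.04022941] [1.31586327e-04 6.84936324e-01 7.28602822e-01 3.77747025e-04] [ 1.98463209 -0.42026757  3.28420687] 0.01317328573080208
```

View pics/s2.png

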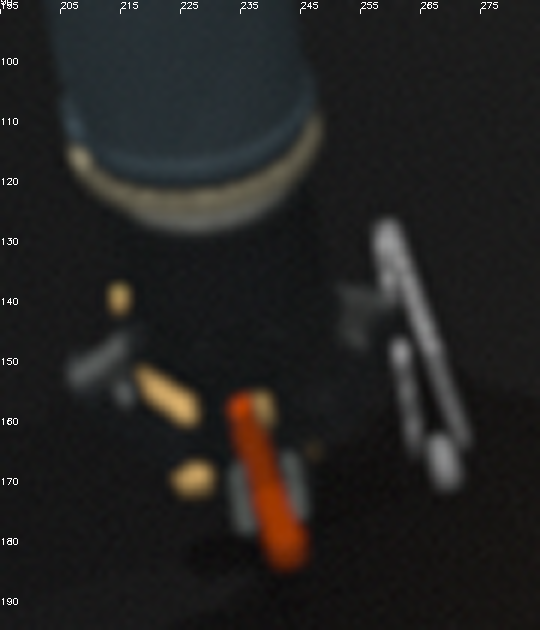

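{"op": "carry_out", "data": {
  "motion": [
    [[0,0,0,0],[0,0,0,0],[0,0,0.5,0],[0,0,1.5,0],[0,0,3,0],[0,0,5,0],[0,0,6,0],[0,0,6,0]]
  ],
  "squeeze": 80
}}

```text
clock: 4.97
tcp_pos: [0.4384, 0.1888, 0.1017]
eef_rot: [0.0, 0.685, 0.729, 0.001]
contact_force: [0.1, 0.9, -0.7]
width: 0.0125
```

```bash
python3 - <<'E'
from h import *
np.set_printoptions(precision=4,suppress=True)
s=telemetry.get_state(); print(s['tcp_pos'],s['eef_rot'],s['contact_force'],s['width'])
t=optics.grab_frame('top');d=optics.grab_frame('side')
cv2.imwrite('pics/top3.png',t);cv2.imwrite('pics/side3.png',d)
crop('top',t,190,225,110,60,7,'t3'); crop('side',d,195,90,90,105,6,'s3')
t0=cv2.imread('pics/top0.png');crop('top',t0,275,180,75,40,10,'tt')
# bead band centroids (top0 and side0)
for n in('top','side'):
    im=cv2.imread(f'pics/{n}0.png'); hsv=cv2.cvtColor(im,cv2.COLOR_BGR2HSV).astype(int)
    roi=np.zeros(im.shape[:2],bool)
    if n=='top': roi[188:208,300:336]=1
    else: roi[170:205,300:330]=1
    for c,lo,hi in(('green',50,85),('pink',150,176),('yellow',24,34)):
        m=roi&(hsv[...,0]>=lo)&(hsv[...,0]<=hi)&(hsv[...,1]>110)
        v,u=np.nonzero(m); w=hsv[...,1][m].astype(float)
        if len(u)==0: print(n,c,'none');continue
        uu,vv=(u*w).sum()/w.sum(),(v*w).sum()/w.sum()
        print(n,c,len(u),round(uu,2),round(vv,2),px2w(n,uu,vv,.063 if n=='top' else .060)[:2])
for a,b,z in(((125,75),(622,103),.044),((105,305),(612,333),.01)):
    P=[px2w('top',275+p[0]/10-.45,180+p[1]/10-.45,z) for p in(a,b)]; d=P[0]-P[1]; print(P[0][:2],P[1][:2],'heading-pi/2',-np.arctan2(d[0],d[1]))
E
```

```text
[0.4384 0.1888 0.1017] [0.0002 0.6847 0.7288 0.0005] [ 0.0989  0.8703 -0.6723] 0.012517518380222727
top green 22 308.5 197.86 [0.5934 0.096 ]
top pink 17 319.58 198.29 [0.5925 0.0661]
top yellow 28 328.71 199.01 [0.5907 0.0415]
side green 26 310.25 175.98 [0.595 0.098]
side pink 19 313.25 185.04 [0.593  0.0682]
side yellow 44 316.29 192.1 [0.593  0.0452]
[0.6253 0.1562] [0.6185 0.0197] heading-pi/2 -0.049986071516708995
[0.5652 0.1637] [0.5584 0.0218] heading-pi/2 -0.04799912194817003
```

View pics/s3.png

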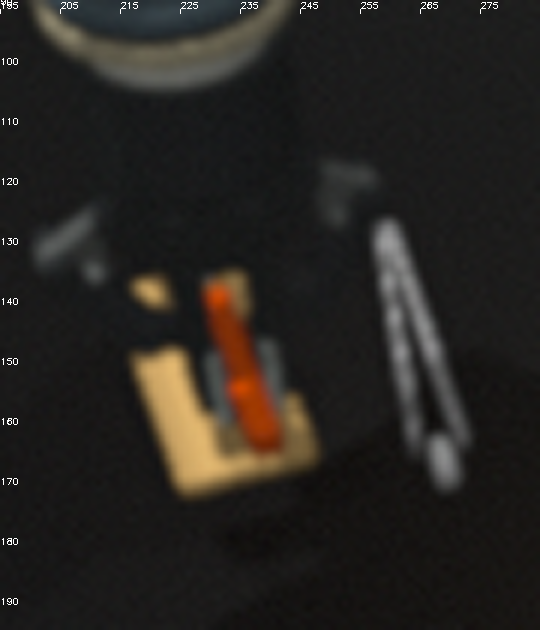

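View pics/t3.png

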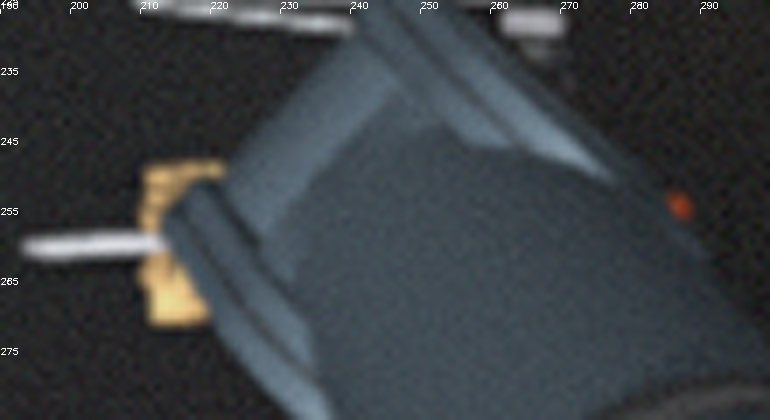

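{"op": "carry_out", "data": {
  "motion": [
    [[1,-3,1,0],[2,-7,2,-0.02],[3,-11,2,-0.04],[4,-15,2,-0.06],[5,-19,2,-0.08],[6,-23,2,-0.1],[8,-26.5,2,-0.11],[10,-30,2,-0.11]]
  ]
}}

```text
clock: 5.73
tcp_pos: [0.5375, -0.1136, 0.1188]
eef_rot: [-0.001, 0.724, 0.69, -0.001]
contact_force: [1.3, 0.8, -0.5]
width: 0.0124
```

{"op": "carry_out", "data": {
  "motion": [
    [[1.5,-3,0,0],[3,-6,0,0],[4.2,-9,0,0],[4.2,-9,-2,0],[4.2,-9,-4,0],[4.2,-9,-4,0],[4.2,-9,-4,0],[4.2,-9,-4,0]]
  ]
}}

```text
clock: 6.4
tcp_pos: [0.5804, -0.2006, 0.0801]
eef_rot: [-0.0, 0.724, 0.69, -0.0]
contact_force: [1.2, 0.6, -0.9]
width: 0.0129
```

```bash
cat > st.py <<'E'
from h import *
np.set_printoptions(precision=4,suppress=True)
s=telemetry.get_state(); q=s['eef_rot']; print(s['clock'],s['tcp_pos'],'jaw',2*np.arctan2(q[2],q[1])-np.pi/2,s['contact_force'],s['moment'],s['width'])
E
python3 - <<'E'
from st import *
t=optics.grab_frame('top');d=optics.grab_frame('side')
cv2.imwrite('pics/top4.png',t);cv2.imwrite('pics/side4.png',d)
crop('top',t,280,175,130,60,6,'t4'); crop('side',d,270,150,90,95,6,'s4')
E
```

```text
6.4 [ 0.5804 -0.2006  0.0801] jaw -0.046970569769489545 [ 1.2162  0.5958 -0.9462] [0.0325 0.0638 0.0199] 0.012864913671931197
```

View pics/s4.png

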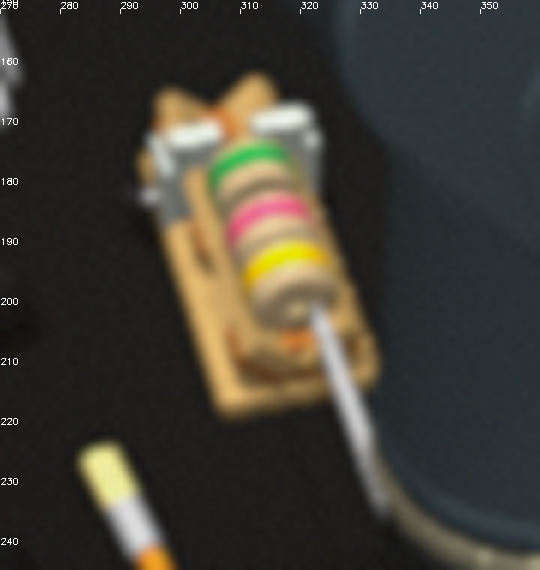

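View pics/t4.png

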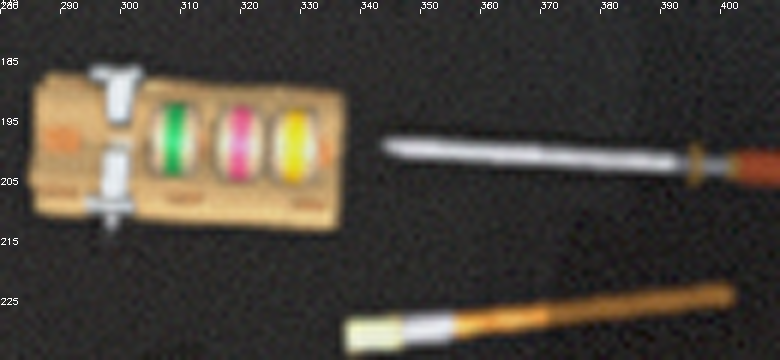

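{"op": "carry_out", "data": {
  "motion": [
    [[0,0,-1,0],[0,0,-2,0],[0,0,-2.8,0],[0,0,-3.2,0],[0,0,-3.2,0],[0,0,-3.2,0],[0,0,-3.2,0],[0,0,-3.2,0]]
  ]
}}

```text
clock: 7.17
tcp_pos: [0.5808, -0.2014, 0.0484]
eef_rot: [0.0, 0.724, 0.69, 0.0]
contact_force: [-0.2, 0.2, -0.7]
width: 0.0127
```

```bash
python3 - <<'E'
from st import *
t=optics.grab_frame('top');d=optics.grab_frame('side')
cv2.imwrite('pics/top5.png',t);cv2.imwrite('pics/side5.png',d)
crop('top',t,280,175,130,60,6,'t5'); crop('side',d,270,150,90,95,6,'s5')
E
```

```text
7.1667 [ 0.5808 -0.2014  0.0484] jaw -0.048100184462702256 [-0.1507  0.2105 -0.6804] [-0.0471 -0.0199 -0.0247] 0.012701640902555813
```

View pics/s5.png

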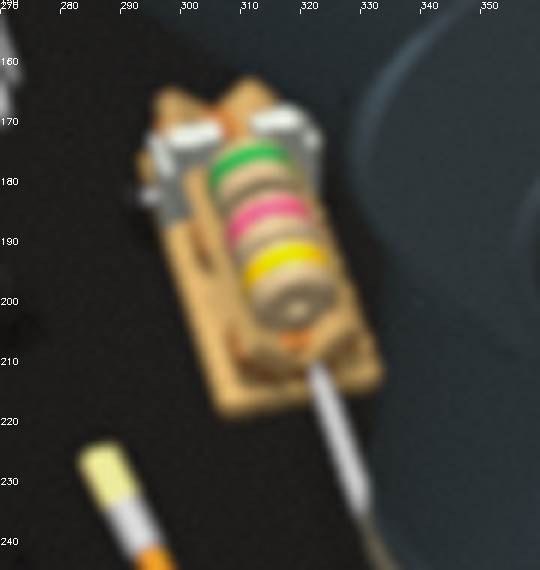

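View pics/t5.png

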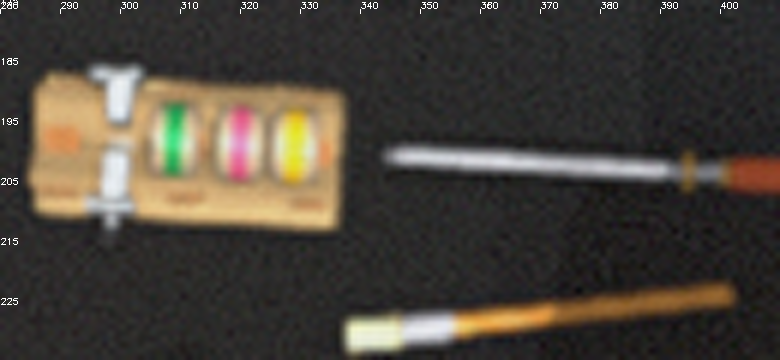

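```bash
python3 - <<'E'
from h import *
np.set_printoptions(precision=4,suppress=True)
t=cv2.imread('pics/top5.png').astype(float).sum(2); d=cv2.imread('pics/side5.png').astype(float).sum(2)
us=np.arange(350,388); vs=[]
for u in us:
    c=t[194:212,u].copy(); c=np.clip(c-c.min()-60,0,None); vs.append((c*np.arange(194,212)).sum()/c.sum())
p=np.polyfit(us,vs,1); print('top rod fit',p,'res',np.std(np.polyval(p,us)-vs))
for u in(328.7,350,388): print(u,np.polyval(p,u),px2w('top',u,np.polyval(p,u),.050)[:2])
a=px2w('top',350,np.polyval(p,350),.05);b=px2w('top',388,np.polyval(p,388),.05); print('heading-pi/2',-(a-b)[0]/(a-b)[1])
# tip profile
print('tip prof',t[199:203,338:352].max(0))
# side: rows 214..233
rv=np.arange(215,233); ru=[]
for v in rv:
    c=d[v,312:340].copy(); c=np.clip(c-130,0,None)
    ru.append((c*np.arange(312,340)).sum()/c.sum())
q=np.polyfit(rv,ru,1); print('side rod',q,np.std(np.polyval(q,rv)-ru))
for v in(201,205,215,232): print(v,np.polyval(q,v))
# predicted rod line from TCP
g=np.array([.5808,-.2014,.0502]);h=np.array([.0481,.9988,0])
for s in(.09,.15,.201,.24): print(s,g+h*s,'top',w2px('top',g+h*s),'side',w2px('side',g+h*s))
# bead predicted ring: yellow front face bore
im=cv2.imread('pics/side5.png'); cv2.imwrite('pics/s5z.png',cv2.resize(im[180:240,295:345],None,fx=12,fy=12,interpolation=cv2.INTER_CUBIC)[:600])
E
```

```text
top rod fit [  0.0557 181.1858] res 0.059786150407650486
328.7 199.48001286073372 [0.591  0.0416]
350 200.66549260187745 [ 0.5882 -0.0164]
388 202.78043298513853 [ 0.5831 -0.1195]
heading-pi/2 -0.048956839598881724
tip prof [136. 134. 132. 151. 129. 178. 311. 405. 528. 579. 611. 617. 616. 627.]
side rod [  0.5178 210.1814] 0.9519887797701413
201 314.2626664709946
205 316.3339346739996
215 321.5121051815121
232 330.31499504428336
0.09 [ 0.5851 -0.1115  0.0502] top [[385.0484 202.0116]] side [[335.7873 250.4195]]
0.15 [ 0.588  -0.0516  0.0502] top [[362.9625 200.8004]] side [[327.7462 227.7752]]
0.201 [ 0.5905 -0.0006  0.0502] top [[344.2181 199.7724]] side [[321.4294 209.9865]]
0.24 [0.5923 0.0383 0.0502] top [[329.9019 198.9873]] side [[316.8881 197.1977]]
```

View pics/s5z.png

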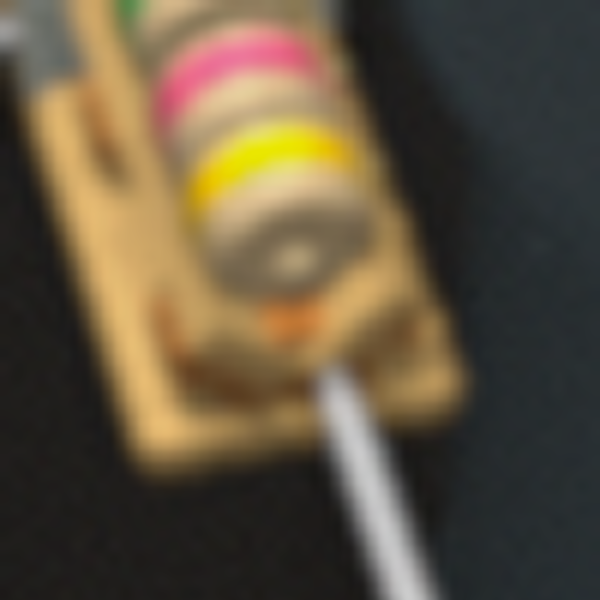

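{"op": "carry_out", "data": {
  "motion": [
    [[0.05,0.7,0,0],[0.1,1.4,0,0],[0.14,2.1,0,0],[0.17,2.8,0,0],[0.2,3.4,0,0],[0.23,4.0,0,0],[0.26,4.6,0,0],[0.29,5.2,0,0]]
  ]
}}

```text
clock: 7.93
tcp_pos: [0.5835, -0.1487, 0.0481]
eef_rot: [0.0, 0.724, 0.69, -0.0]
contact_force: [0.4, 0.7, -0.2]
width: 0.0126
```

```bash
python3 - <<'E'
from st import *
t=optics.grab_frame('top');d=optics.grab_frame('side')
cv2.imwrite('pics/top6.png',t);cv2.imwrite('pics/side6.png',d)
a=cv2.resize(t[182:214,280:350],None,fx=11,fy=11,interpolation=cv2.INTER_CUBIC)
b=cv2.resize(d[155:235,280:360],None,fx=7,fy=7,interpolation=cv2.INTER_CUBIC)
cv2.imwrite('pics/t6.png',a);cv2.imwrite('pics/s6.png',b)
E
```

```text
7.9333 [ 0.5835 -0.1487  0.0481] jaw -0.04789418747179841 [ 0.3536  0.6925 -0.2163] [-0.0669 -0.0158 -0.0298] 0.012600706649439845
```

View pics/t6.png

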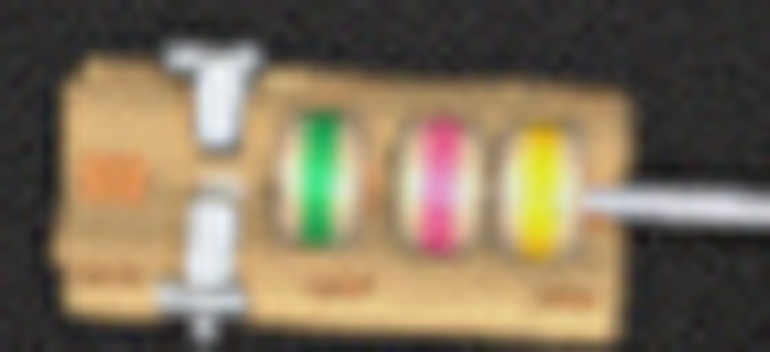

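View pics/s6.png

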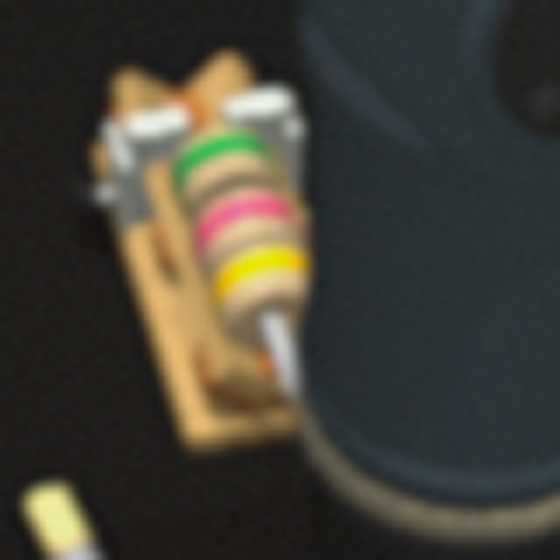

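{"op": "carry_out", "data": {
  "motion": [
    [[0.03,0.7,0,0],[0.07,1.4,0,0],[0.1,2.1,0,0],[0.135,2.8,0,0],[0.17,3.5,0,0],[0.2,4.2,0,0],[0.235,4.9,0,0],[0.27,5.6,0,0]]
  ]
}}

```text
clock: 8.7
tcp_pos: [0.5862, -0.0926, 0.0481]
eef_rot: [0.0, 0.724, 0.69, 0.0]
contact_force: [-0.1, 0.3, -0.5]
width: 0.0128
```

```bash
python3 - <<'E'
from st import *
t=optics.grab_frame('top');d=optics.grab_frame('side')
a=cv2.resize(t[182:214,280:350],None,fx=11,fy=11,interpolation=cv2.INTER_CUBIC)
b=cv2.resize(d[155:235,280:360],None,fx=4.4,fy=4.4,interpolation=cv2.INTER_CUBIC)
o=np.zeros((352,770+352,3),np.uint8);o[:,:770]=a;o[:,770:]=b
cv2.imwrite('pics/c7.png',cv2.resize(o,None,fx=.71,fy=.71))
E
```

```text
8.7 [ 0.5862 -0.0926  0.0481] jaw -0.0479635758516459 [-0.0662  0.2699 -0.523 ] [-0.087  -0.1165 -0.1156] 0.012844950003394928
```

View pics/c7.png

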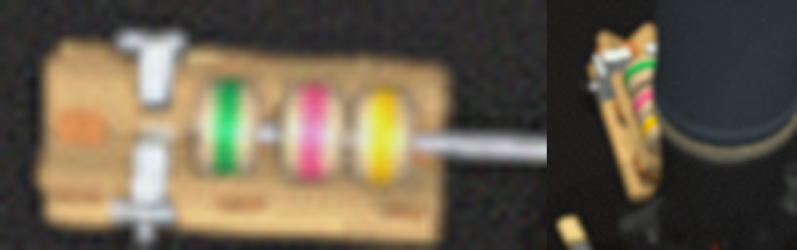

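{"op": "carry_out", "data": {
  "motion": [
    [[0.03,0.7,0,0],[0.07,1.4,0,0],[0.1,2.1,0,0],[0.135,2.8,0,0],[0.17,3.5,0,0],[0.2,4.1,0,0],[0.22,4.6,0,0],[0.22,4.6,0,0]]
  ]
}}

```text
clock: 9.47
tcp_pos: [0.5886, -0.0457, 0.0482]
eef_rot: [-0.0, 0.723, 0.691, 0.0]
contact_force: [1.1, 1.1, 0.5]
width: 0.0122
```

```bash
cat > look.py <<'E'
from st import *
import sys
t=optics.grab_frame('top')
a=cv2.resize(t[182:214,275:350],None,fx=10,fy=10,interpolation=cv2.INTER_CUBIC)
cv2.imwrite(f'pics/{sys.argv[1]}.png',a)
E
python3 look.py c8
```

```text
9.4667 [ 0.5886 -0.0457  0.0482] jaw -0.04637526631685529 [1.0733 1.0641 0.5442] [ 0.1196 -0.2839 -0.125 ] 0.012245455730667206
```

View pics/c8.png

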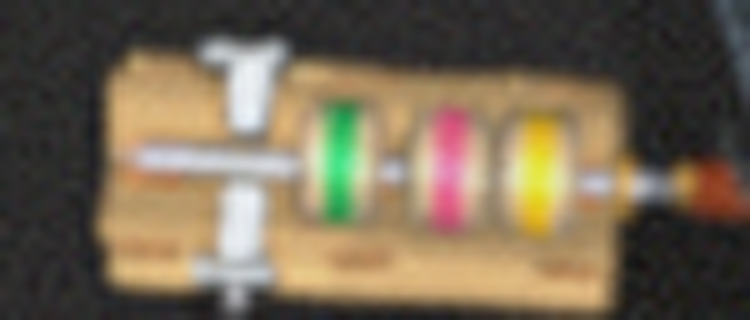

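{"op": "carry_out", "data": {
  "motion": [
    [[0.01,0.25,0,0],[0.02,0.5,0,0],[0.035,0.75,0,0],[0.05,1.0,0,0],[0.06,1.25,0,0],[0.07,1.5,0,0],[0.085,1.75,0,0],[0.1,2.0,0,0]]
  ]
}}

```text
clock: 10.18
tcp_pos: [0.5894, -0.0272, 0.0481]
eef_rot: [0.0, 0.724, 0.69, 0.0]
contact_force: [1.1, -1.6, 1.3]
width: 0.0123
```

```bash
python3 look.py c9
```

```text
10.1833 [ 0.5894 -0.0272  0.0481] jaw -0.04803491524433112 [ 1.0999 -1.5597  1.2913] [-0.2491 -0.3265 -0.1074] 0.01227904227592044
```

View pics/c9.png

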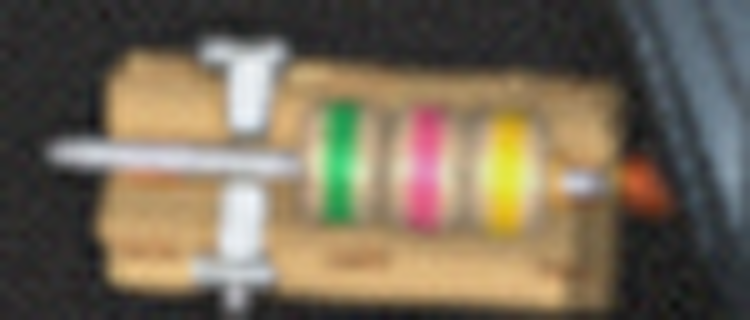

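{"op": "carry_out", "data": {
  "motion": [
    [[0,0.07,0,0],[0.01,0.14,0,0],[0.01,0.21,0,0],[0.015,0.28,0,0],[0.02,0.35,0,0],[0.02,0.42,0,0],[0.025,0.49,0,0],[0.025,0.55,0,0]]
  ]
}}

```text
clock: 10.9
tcp_pos: [0.5896, -0.0218, 0.0481]
eef_rot: [0.0, 0.724, 0.69, 0.0]
contact_force: [1.9, -1.9, 1.2]
width: 0.0125
```

```bash
python3 look.py c10
```

```text
10.9 [ 0.5896 -0.0218  0.0481] jaw -0.04806556458902511 [ 1.8812 -1.8802  1.1501] [-0.3552 -0.3648 -0.072 ] 0.012495605803964279
```

View pics/c10.png

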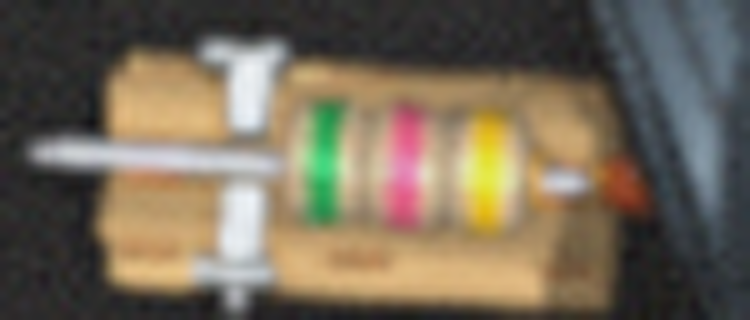

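{"op": "carry_out", "data": {
  "motion": [
    [[0.02,0.04,0,0],[0.03,0.08,0,0],[0.04,0.12,0,0],[0.04,0.16,0,0],[0.04,0.2,0,0],[0.04,0.24,0,0],[0.045,0.27,0,0],[0.045,0.3,0,0]]
  ]
}}

```text
clock: 11.62
tcp_pos: [0.5899, -0.0188, 0.048]
eef_rot: [-0.0, 0.724, 0.69, -0.0]
contact_force: [0.3, -0.4, 0.3]
width: 0.0127
```

```bash
python3 look.py c11
```

```text
11.6167 [ 0.5899 -0.0188  0.048 ] jaw -0.04787247251740134 [ 0.3001 -0.3542  0.2893] [-0.2876 -0.1315 -0.0899] 0.012740192507975161
```

View pics/c11.png

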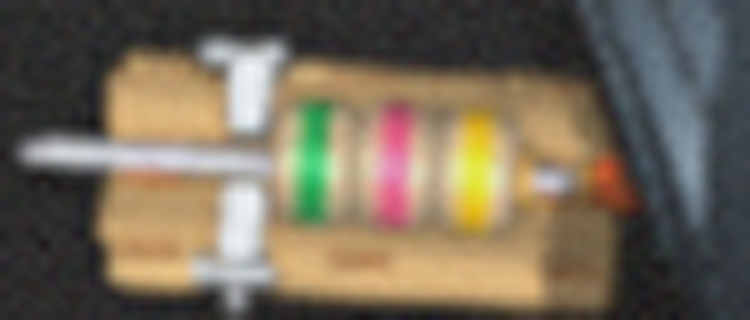

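{"op": "carry_out", "data": {
  "motion": [
    [[0,0.015,0,0],[0,0.03,0,0],[0,0.045,0,0],[0,0.06,0,0],[0,0.075,0,0],[0.005,0.09,0,0],[0.005,0.105,0,0],[0.005,0.12,0,0]]
  ]
}}

```text
clock: 12.33
tcp_pos: [0.59, -0.0177, 0.048]
eef_rot: [-0.0, 0.724, 0.69, -0.0]
contact_force: [0.6, -1.1, 0.1]
width: 0.0125
```

{"op": "carry_out", "data": {
  "motion": [
    [[0,0.01,0,0],[0,0.02,0,0],[0,0.03,0,0],[0,0.04,0,0],[0,0.05,0,0],[0.005,0.06,0,0],[0.005,0.07,0,0],[0.005,0.08,0,0]]
  ]
}}

```text
clock: 13.0
tcp_pos: [0.5901, -0.0169, 0.048]
eef_rot: [-0.0, 0.724, 0.69, -0.0]
contact_force: [0.7, -1.2, -0.6]
width: 0.0125
```

```bash
python3 look.py c12
```

```text
13.0 [ 0.5901 -0.0169  0.048 ] jaw -0.047964702192121234 [ 0.6529 -1.2447 -0.6219] [-0.1648 -0.0458 -0.0259] 0.01253148916156548
```

View pics/c12.png

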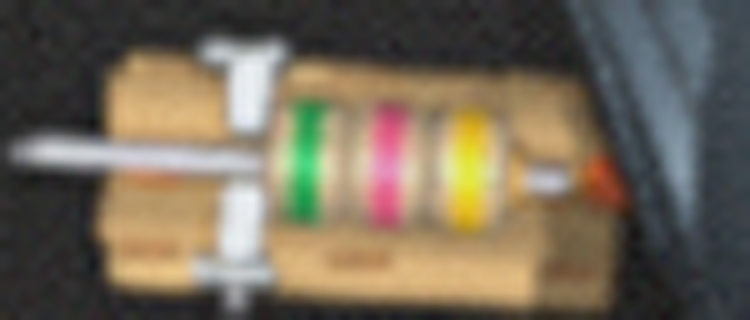

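{"op": "carry_out", "data": {
  "motion": [
    [[0,0.01,0,0],[0,0.02,0,0],[0,0.03,0,0],[0,0.04,0,0],[0,0.05,0,0],[0.005,0.06,0,0],[0.005,0.07,0,0],[0.005,0.08,0,0]]
  ]
}}

```text
clock: 13.72
tcp_pos: [0.5901, -0.0161, 0.0481]
eef_rot: [-0.0, 0.724, 0.69, -0.0]
contact_force: [0.2, -0.5, -0.7]
width: 0.0128
```

{"op": "carry_out", "data": {
  "motion": [
    [[0,0.01,0,0],[0,0.02,0,0],[0,0.03,0,0],[0,0.04,0,0],[0,0.05,0,0],[0.005,0.06,0,0],[0.005,0.07,0,0],[0.005,0.08,0,0]]
  ]
}}

```text
clock: 14.38
tcp_pos: [0.5901, -0.0159, 0.0481]
eef_rot: [0.0, 0.724, 0.69, -0.0]
contact_force: [0.7, -5.5, 0.1]
width: 0.0124
```

```bash
python3 look.py c13; python3 st.py
```

```text
14.3833 [ 0.5901 -0.0159  0.0481] jaw -0.04846239430993737 [ 0.6935 -5.5316  0.0839] [-0.9588  0.0301 -0.0095] 0.01241456471149463
14.4333 [ 0.5901 -0.0158  0.048 ] jaw -0.04839478538871833 [-0.2047 -4.004   0.7152] [-0.9667 -0.0427  0.0051] 0.012802079471671637
```

View pics/c13.png

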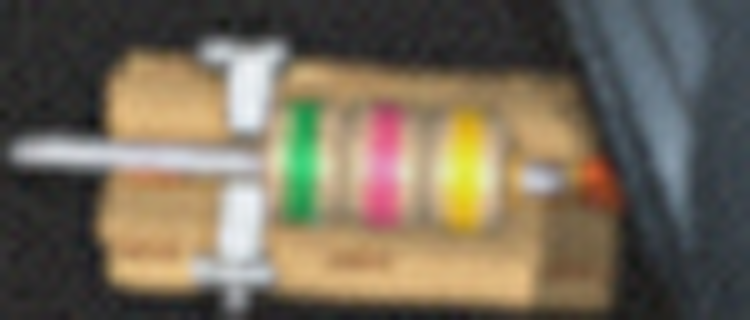

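{"op": "carry_out", "data": {
  "motion": [
    [[0,-0.03,0,0],[0,-0.06,0,0],[0,-0.06,0.1,0],[0,-0.06,0.25,0],[0,-0.06,0.45,0],[0,-0.06,0.7,0],[0,-0.06,1.0,0],[0,-0.06,1.3,0]]
  ]
}}

```text
clock: 15.1
tcp_pos: [0.59, -0.0158, 0.0613]
eef_rot: [-0.0, 0.724, 0.69, -0.0]
contact_force: [-0.6, -1.8, -2.4]
width: 0.0124
```

```bash
python3 look.py c14; python3 st.py
```

```text
15.1 [ 0.59   -0.0158  0.0613] jaw -0.0477934692117008 [-0.6126 -1.832  -2.4122] [-1.0116  0.1276 -0.0459] 0.012395767357746435
15.15 [ 0.5904 -0.0158  0.0619] jaw -0.04782898274171221 [ 0.6115 -4.3118 -1.9303] [-1.0627  0.1415  0.0048] 0.012985775836754735
```

View pics/c14.png

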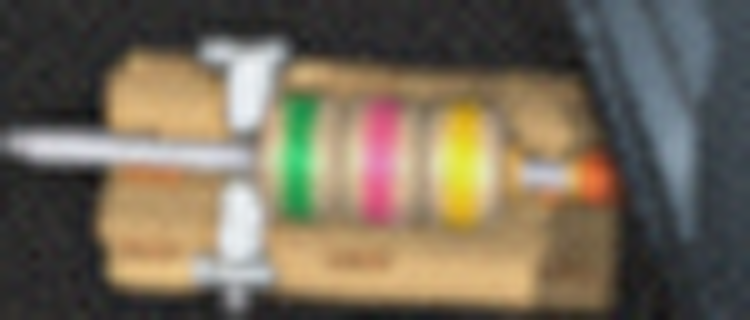

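{"op": "carry_out", "data": {
  "motion": [
    [[0,-0.05,0.3,0],[0,-0.1,0.6,0],[0,-0.15,1,0],[0,-0.15,1.5,0],[0,-0.15,2.0,0],[0,-0.15,2.5,0],[0,-0.15,3,0],[0,-0.15,3.4,0]]
  ]
}}

```text
clock: 15.82
tcp_pos: [0.5904, -0.0173, 0.0958]
eef_rot: [0.0, 0.724, 0.69, 0.0]
contact_force: [-0.5, 1.2, -2.3]
width: 0.0128
```

```bash
python3 look.py c15; python3 st.py
```

```text
15.8167 [ 0.5904 -0.0173  0.0958] jaw -0.047896196267401825 [-0.508   1.2093 -2.2908] [-0.1761  0.0019  0.0115] 0.01283145791365838
15.8667 [ 0.5907 -0.0172  0.0964] jaw -0.04796121369408368 [ 0.6832  0.3193 -0.84  ] [-0.1432  0.0101 -0.0323] 0.012394670745690764
```

View pics/c15.png

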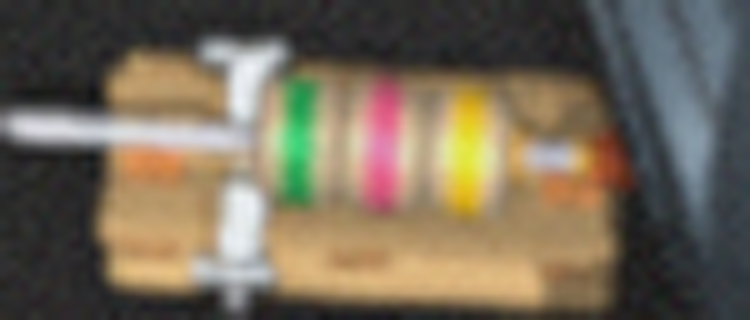

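{"op": "carry_out", "data": {
  "motion": [
    [[0,0,0.2,0],[0,0,0.6,0],[0,0,1.2,0],[0,0,1.8,0],[0,0,2.4,0],[0,0,2.8,0],[0,0,3.0,0],[0,0,3.0,0]]
  ]
}}

```text
clock: 16.53
tcp_pos: [0.5905, -0.0174, 0.1257]
eef_rot: [0.0, 0.724, 0.69, 0.0]
contact_force: [-0.5, 0.9, -2.1]
width: 0.0126
```

{"op": "carry_out", "data": {
  "motion": [
    [[-0.14,-0.26,0,0],[-0.48,-0.88,0,0],[-1.0,-1.84,0,0],[-1.7,-3.06,0,-0.01],[-2.4,-4.3,0,-0.01],[-2.9,-5.25,0,-0.01],[-3.24,-5.86,0,-0.01],[-3.4,-6.1,0,-0.01]]
  ]
}}

```text
clock: 17.2
tcp_pos: [0.5553, -0.0805, 0.1251]
eef_rot: [0.0, 0.728, 0.685, -0.0]
contact_force: [-0.2, 0.3, -2.4]
width: 0.013
```

```bash
python3 - <<'E'
from st import *
t=optics.grab_frame('top')
cv2.imwrite('pics/c16.png',cv2.resize(t[180:270,260:440],None,fx=4.4,fy=4.4,interpolation=cv2.INTER_CUBIC))
E
```

```text
17.2 [ 0.5553 -0.0805  0.1251] jaw -0.060319157557495506 [-0.1623  0.279  -2.4314] [-0.1469  0.0039  0.0015] 0.013025705954607444
```

View pics/c16.png

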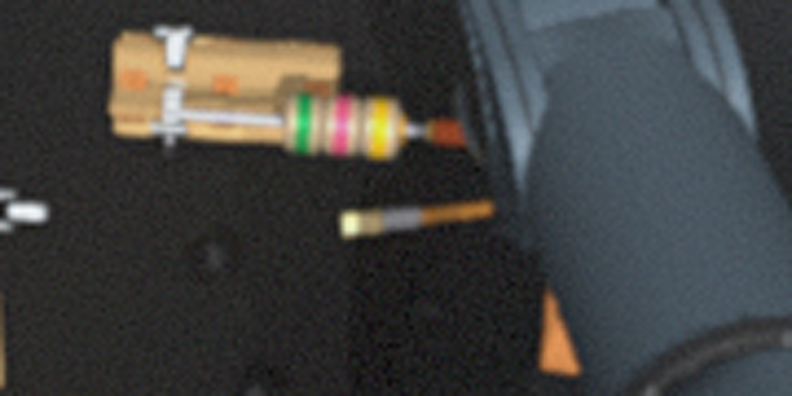

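{"op": "carry_out", "data": {
  "motion": [
    [[-0.15,-0.28,0,0],[-0.54,-0.98,0,0],[-1.16,-2.1,0,-0.01],[-1.94,-3.5,0,-0.01],[-2.7,-4.9,0,-0.01],[-3.33,-6.05,0,-0.01],[-3.7,-6.75,0,-0.01],[-3.9,-7.0,0,-0.01]]
  ]
}}

```text
clock: 17.92
tcp_pos: [0.5163, -0.1502, 0.125]
eef_rot: [0.0, 0.732, 0.682, -0.0]
contact_force: [-0.5, -0.1, -1.7]
width: 0.0126
```

{"op": "carry_out", "data": {
  "motion": [
    [[-0.15,-0.28,0,0],[-0.54,-0.98,0,0],[-1.16,-2.1,0,-0.01],[-1.94,-3.5,0,-0.01],[-2.7,-4.9,0,-0.01],[-3.33,-6.05,0,-0.01],[-3.7,-6.75,0,-0.01],[-3.9,-7.0,0,-0.01]]
  ]
}}

```text
clock: 18.58
tcp_pos: [0.4773, -0.22, 0.125]
eef_rot: [0.0, 0.735, 0.678, -0.0]
contact_force: [0.4, -0.0, -0.4]
width: 0.0125
```

{"op": "carry_out", "data": {
  "motion": [
    [[-0.15,-0.28,0,0],[-0.54,-0.98,0,0],[-1.16,-2.1,0,-0.01],[-1.94,-3.5,0,-0.01],[-2.7,-4.9,0,-0.01],[-3.33,-6.05,0,-0.01],[-3.7,-6.75,0,-0.01],[-3.9,-7.0,0,-0.01]]
  ]
}}

```text
clock: 19.25
tcp_pos: [0.4383, -0.29, 0.125]
eef_rot: [0.0, 0.738, 0.674, -0.0]
contact_force: [-0.1, -0.2, -1.2]
width: 0.0126
```

```bash
python3 - <<'E'
from st import *
t=optics.grab_frame('top');d=optics.grab_frame('side')
cv2.imwrite('pics/top17.png',t);cv2.imwrite('pics/side17.png',d)
crop('top',t,360,220,110,60,7,'t17'); crop('side',d,235,230,100,120,5,'s17')
E
```

```text
19.25 [ 0.4383 -0.29    0.125 ] jaw -0.09024198789519877 [-0.0737 -0.1728 -1.2223] [-0.1108  0.02    0.0011] 0.012613979600904386
```

View pics/t17.png

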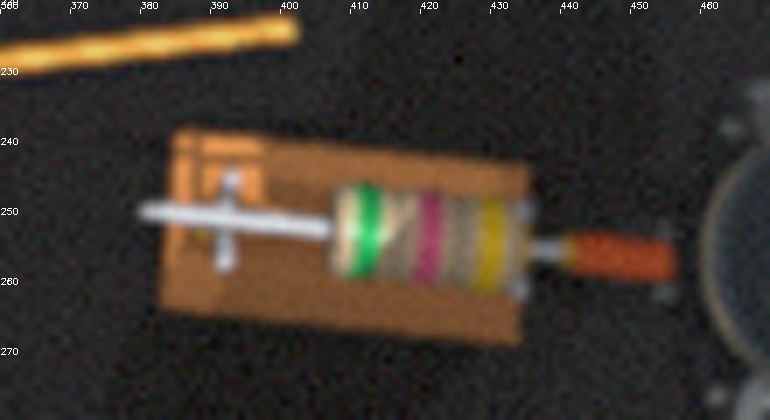

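View pics/s17.png

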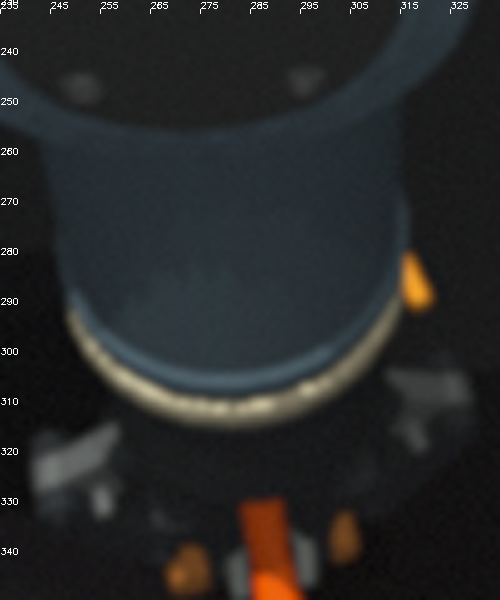

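```bash
python3 - <<'E'
from h import *
np.set_printoptions(precision=2,suppress=True)
g=np.array([.4383,-.29,0]);h=np.array([np.sin(.0902),np.cos(.0902),0])
for z in(.127,.075,.067):
  for s,nm in((-.045,'butt'),(.045,'hfront'),(.053,'neck'),(.163,'far'),(.201,'tip')): print(z,nm,w2px('top',g+h*s+[0,0,z])[0],w2px('side',g+h*s+[0,0,z])[0])
for z in (.067,.085):
  for y in(-.127,-.237): print(z,y,w2px('top',[.45,y,z]),w2px('side',[.45,y,z]))
E
```

```text
0.127 butt [477.7  258.63] [292.78 365.47]
0.127 hfront [441.92 255.08] [282.86 310.92]
0.127 neck [438.74 254.77] [282.06 306.51]
0.127 far [395.18 250.45] [272.13 251.93]
0.127 tip [380.17 248.97] [269.12 235.36]
0.075 butt [471.8  258.68] [293.9  376.98]
0.075 hfront [437.45 255.27] [284.43 324.49]
0.075 neck [434.41 254.97] [283.66 320.23]
0.075 far [392.59 250.83] [274.08 267.14]
0.075 tip [378.18 249.4 ] [271.15 250.91]
0.067 butt [470.94 258.68] [294.06 378.63]
0.067 hfront [436.8 255.3] [284.66 326.45]
0.067 neck [433.77 255.  ] [283.89 322.21]
0.067 far [392.21 250.88] [274.37 269.35]
0.067 tip [377.89 249.47] [271.45 253.17]
0.067 -0.127 [[391.97 252.02]] [[272.78 269.47]]
0.067 -0.237 [[433.64 252.36]] [[287.67 320.97]]
0.085 -0.127 [[392.83 251.91]] [[272.1  264.45]]
0.085 -0.237 [[435.08 252.26]] [[287.21 316.46]]
```

{"op": "carry_out", "data": {
  "motion": [
    [[0,0.02,-0.2,0],[0.02,0.05,-0.7,0],[0.05,0.1,-1.4,0],[0.05,0.1,-2.1,0],[0.05,0.1,-2.7,0],[0.05,0.1,-3.1,0],[0.05,0.1,-3.4,0],[0.05,0.1,-3.5,0]]
  ]
}}

```text
clock: 20.02
tcp_pos: [0.4395, -0.2871, 0.0894]
eef_rot: [-0.0, 0.737, 0.675, -0.0]
contact_force: [-0.5, -0.5, -1.8]
width: 0.0126
```

```bash
python3 - <<'E'
from st import *
t=optics.grab_frame('top')
crop('top',t,360,220,110,60,7,'t18')
E
```

```text
20.0167 [ 0.4395 -0.2871  0.0894] jaw -0.0878205768124809 [-0.4893 -0.4542 -1.8353] [-0.1295 -0.0003  0.0552] 0.012552111056727908
```

View pics/t18.png

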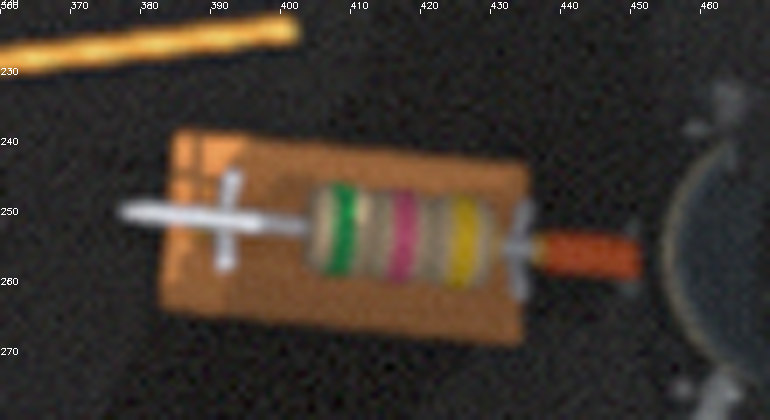

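{"op": "carry_out", "data": {
  "motion": [
    [[0,-0.05,-0.2,0],[0,-0.1,-0.5,0],[0,-0.1,-0.8,0],[0,-0.1,-1.0,0],[0,-0.1,-1.15,0],[0,-0.1,-1.25,0],[0,-0.1,-1.3,0],[0,-0.1,-1.35,0]]
  ]
}}

```text
clock: 20.73
tcp_pos: [0.4397, -0.2884, 0.0765]
eef_rot: [0.0, 0.737, 0.675, 0.0]
contact_force: [0.1, 0.2, -1.5]
width: 0.0124
```

{"op": "carry_out", "data": {
  "motion": [
    [[0,0,-0.03,0],[0,0,-0.06,0],[0,0,-0.09,0],[0,0,-0.12,0],[0,0,-0.15,0],[0,0,-0.17,0],[0,0,-0.19,0],[0,0,-0.2,0]]
  ]
}}

```text
clock: 21.4
tcp_pos: [0.4397, -0.2884, 0.0745]
eef_rot: [-0.0, 0.738, 0.675, -0.0]
contact_force: [0.2, -0.4, -1.5]
width: 0.0124
```

```bash
python3 - <<'E'
from st import *
t=optics.grab_frame('top')
crop('top',t,360,220,110,60,7,'t19')
E
```

```text
21.4 [ 0.4397 -0.2884  0.0745] jaw -0.08802767158516667 [ 0.2021 -0.4262 -1.4513] [-0.1621 -0.0409  0.0776] 0.012400130261257847
```

View pics/t19.png

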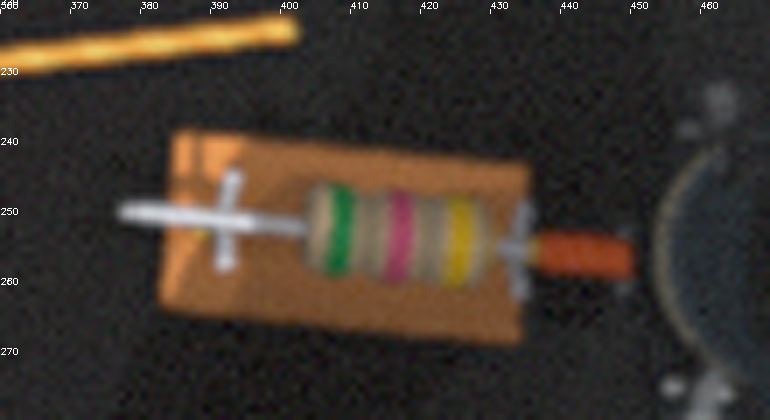

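{"op": "carry_out", "data": {
  "motion": [
    [[0,0,-0.02,0],[0,0,-0.04,0],[0,0,-0.06,0],[0,0,-0.08,0],[0,0,-0.1,0],[0,0,-0.12,0],[0,0,-0.13,0],[0,0,-0.14,0]]
  ]
}}

```text
clock: 22.12
tcp_pos: [0.4397, -0.2884, 0.0732]
eef_rot: [0.0, 0.738, 0.675, -0.0]
contact_force: [-0.6, 0.2, 1.9]
width: 0.0126
```

{"op": "carry_out", "data": {
  "motion": [
    [[0,0,0,0],[0,0,0,0],[0,0,0,0],[0,0,0,0],[0,0,0,0],[0,0,0,0],[0,0,0,0],[0,0,0,0]]
  ],
  "fingers": 3.5,
  "squeeze": 20
}}

```text
clock: 22.78
tcp_pos: [0.4397, -0.2884, 0.0732]
eef_rot: [-0.0, 0.738, 0.675, 0.0]
contact_force: [-0.5, 0.5, -0.8]
width: 0.0347
```

```bash
python3 - <<'E'
from st import *
t=optics.grab_frame('top');d=optics.grab_frame('side')
crop('top',t,360,220,110,60,7,'t20');crop('side',d,235,230,100,120,5,'s20')
E
```

```text
22.7833 [ 0.4397 -0.2884  0.0732] jaw -0.08799110559679302 [-0.4582  0.4676 -0.8447] [ 0.0324 -0.0429  0.0134] 0.03472074194836477
```

View pics/t20.png

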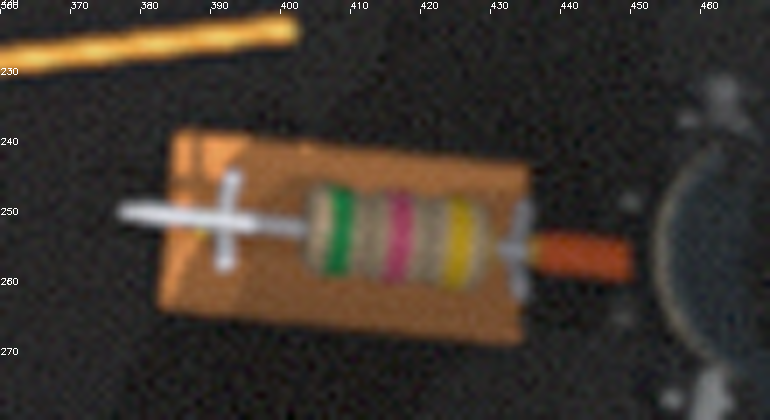

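View pics/s20.png

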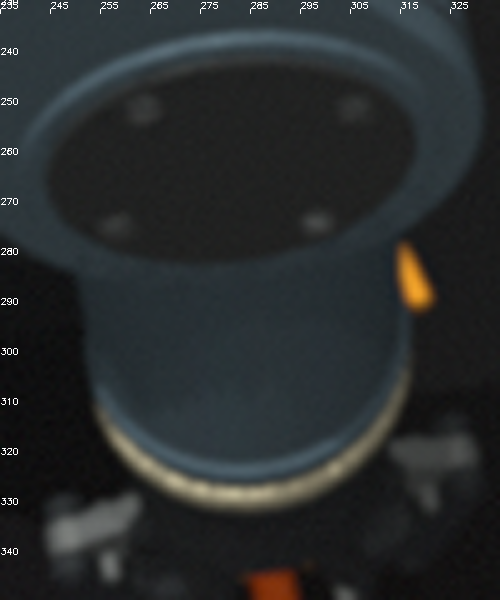

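The skewer sits steady in the forks, so I'll raise the arm straight up and clear.

{"op": "carry_out", "data": {
  "motion": [
    [[0,0,0.5,0],[0,0,1.5,0],[0,0,3,0],[0,0,5,0],[0,0,8,0],[0,-2,11,0],[0,-5,14,0],[0,-8,15,0]]
  ]
}}

```text
clock: 23.55
tcp_pos: [0.4413, -0.3691, 0.229]
eef_rot: [0.003, 0.737, 0.676, 0.001]
contact_force: [1.2, -0.4, 0.9]
width: 0.0349
```

{"op": "carry_out", "data": {
  "motion": [
    [[0,-4,1,0],[0,-8,2,0],[0,-12,2,0],[0,-16,2,0],[0,-20,2,0],[0,-22,2,0],[0,-22,2,0],[0,-22,2,0]]
  ]
}}

```text
clock: 24.22
tcp_pos: [0.4389, -0.5892, 0.2432]
eef_rot: [-0.0, 0.738, 0.675, 0.0]
contact_force: [0.6, 0.1, 0.3]
width: 0.0353
```

```bash
python3 - <<'E'
from st import *
t=optics.grab_frame('top');d=optics.grab_frame('side')
crop('top',t,360,220,110,60,7,'t21');crop('side',d,235,240,100,120,5,'s21')
cv2.imwrite('pics/top21.png',t)
E
```

```text
24.2167 [ 0.4389 -0.5892  0.2432] jaw -0.08989279358799585 [0.5906 0.0767 0.3396] [ 0.0957 -0.018   0.0084] 0.03527372787141625
```

View pics/t21.png

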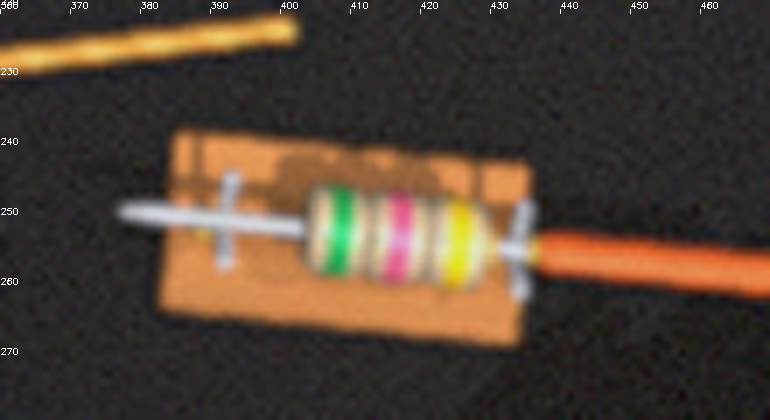

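View pics/s21.png

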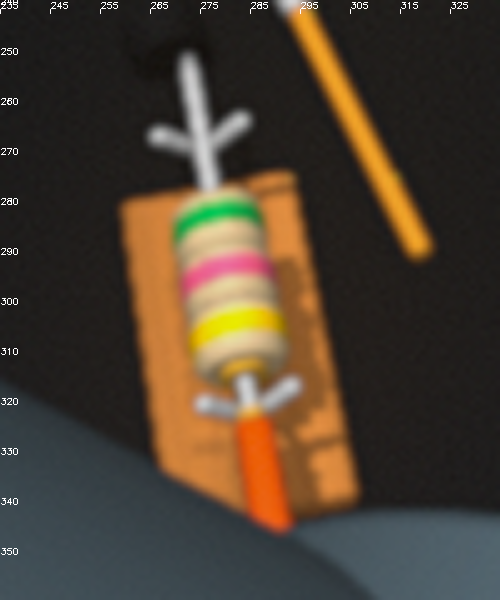

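View pics/top21.png

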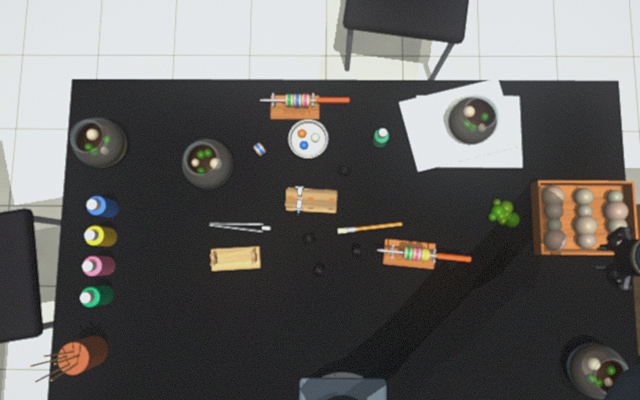

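```bash
python3 -c "
from cell import bot
print(bot.hand_in())"
```

```text
the job is handed in; nothing more can be done
None
```

The skewer is on the wire rack with all three beads on it, and I handed the job in at about 24 s on the clock.

- **Threading:** I took the skewer off the rest by its handle and ran it through the yellow, pink and green beads. I pushed in small steps until the force rose from about 1 N to 5.5 N. The picture then showed the row closed up between the collar and the stop.
- **Lift and carry:** I took the pressure off while lifting and carried the skewer slowly. The beads stayed together against the collar.
- **Placing:** On lowering, the wrist force showed the rack taking the load at the expected height. I then opened the fingers and moved the arm clear.
- **Last checks:** Both cameras show the neck in the near fork, the rod in the far fork and the three beads between them. The brush, tweezers, bottle, jar, blue bead and black look-alikes look unmoved in the last top view.
- **Disagreement:** The two cameras differed by 3–6 mm on where the rack lies along the skewer, so I placed it on a compromise. The top view shows the fork near the middle of the neck. The side view shows the handle close behind the near fork, and I could not see the gap between them clearly.

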